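# Free the indexing stand and hold its index pin out

## Robot

A 6-joint arm with a two-finger parallel gripper is mounted at the origin on the work surface. World frame = base frame: x ahead of the robot, y to its left, z up, the work surface at z = 0. Lengths are in mm, angles in degrees, forces in N, time in s.
With the tool pointing down it reaches from about 325 to 900 mm from the base axis. Payload 6.1 kg.
Tool frame: the origin (TCP) lies at the very end of the fingers, on their centre line; the grasp point (between the pads) lies 19 mm behind it (ctrl.tcp_to_grasp is the distance from the TCP to the grasp point, in mm); z points along the fingers, y is the line along which they close (so a half turn about z gives the same grasp; the last joint's range is limited). The gripper opens to 85 mm and grips with 20 to 120 N. Pads are 22 mm wide; open, the fingers measure 114 mm over their backs; the gripper's body (76 mm by 85 mm) begins 54 mm behind the grasp point. The pads swing forward as they close: fully open they stand 13 mm farther back than shut.
Start: joints at [64.624, 12.628, 87.462, -0, 79.91, -7.225], TCP at [194.703, 593.891, 231.3] pointing down, gripper open.
Joint ranges: [-170.65, 170.65], [-52.31, 119.04], [5.05, 147.46], [-71.25, 251.25], [11.57, 151.72], [-153.62, 153.62]. Speed limits (degrees/s): [147.25, 147.25, 172.46, 180, 180, 180].

## Interface

Orientations are given as [roll, pitch, yaw] about the fixed x, y, z axes, in that order (R = Rz(yaw) Ry(pitch) Rx(roll)).
In Python, from workcell import ctrl, cams gives the robot as it stands.
- The arm moves only by the shell command python3 -m crank 'ROWS' [FORCE]. ROWS is JSON, a list of rows, each a list of 5 numbers: the closure, from -1 (fully open) to 1 (shut), then the shift along the world's x, y, z in m, then the turn about the world's z in degrees. In form: [[hand, dx, dy, dz, yaw], ...]. A call has 1 to 20 rows; each row shifts and turns the commanded pose from where the row before left it; what a row does not reach is not made up. A row lasts 1/8 s, in which the tool goes at most 62.5 mm and 10.7 degrees, less where a joint would pass 70% of its speed; a pose out of reach is approached as far as the arm can. A call with a gripper value outside its range is refused whole. The fingers move at their own pace and stop on an object; FORCE is the grip in N (left out, the last holds). Time passes only in rows, so rows that do not move let the fingers close. It gives the time, the measured TCP pose, the force, the opening and the grip force at its end, in the units of the state.
- ctrl.read_state(): the state, without advancing time (a new reading comes with each control period).
- cams.read_camera(name): name is "scene" or "top" or "wrist"; returns a dict with "image" (384x512x3 uint8, red, green, blue), "K" (3x3 intrinsics, pixels), "extrinsics" (4x4, takes a point from camera to world coordinates). Camera axes: x right, y up, looking along -z (the intrinsics and any distortion apply to the point x, -y, -z); pixel columns grow to the right and rows downward; lengths in mm; the calibration is good to about 2 mm. A picture is of the moment at which its call begins. There is no depth.
- ctrl.finish_job(): hands the job in; it is judged then, once.
The state is a dict: "time": time; "joint_positions": joint angles; "qvel": joint speeds; "effort": joint torques, N m; "tool_pos": TCP position; "tool_rot": TCP orientation; "wrist_force": force on the tool from outside, world axes, zero at the start; "moment": the same for the moment, N m; "grip_width": finger opening in mm; "gripper_force": force on a finger pad.
Only numpy, scipy, OpenCV 4.12 (cv2) and the standard library are available. Lean on these libraries where they do the work, as an engineer would, in place of code of your own. Each camera call takes 0.05 s, during which the arm holds its last target. There are 200 camera calls.

## Task

On the jeweller's indexing stand, first release the plate's brake: turn the bar knob on the brake block anticlockwise (seen from above) until it clicks past its detent, about a sixth of a turn, and stays there. Then grip the round knurled pull knob, draw the sprung index pin straight up as far as it goes, and finish while still holding it fully back, clear of its hole, so that the plate can be turned. Do not draw the pin before the brake has clicked over, and do not push the other things about.

Things in the scene. Friction and masses are not known exactly. Their poses are not given: they have to be found in the camera images.
- stand: Indexing stand, fixed: grey round base 280 mm across, 12 mm thick; steel index plate 150 mm across, top 45 mm above the bench; low chuck in its middle (top 66 mm). Origin: on the plate's vertical axis at bench level. A grey bracket (top 74 mm, brass bush to 84 mm) with its post 100 mm from the axis on the stand's +y side reaches over the rim. Place and yaw vary.
- pull_knob: Round knurled steel knob on top of the index pin, 24 mm across, 26 mm tall, axis vertical, 58 mm from the stand's axis along its +y. Origin: centre of its underside, 88 mm above the bench when seated, 4 mm above a brass bush 18 mm across. Pinch it from above at any yaw. Moves straight up only; takes 8 N at the seat, 12 N at the stop; springs back when let go.
- index_pin (a joint): Height in m by which the index pin is drawn: 0 = seated in its hole (start), 0.016 = fully back against its stop. The pin's tip leaves the hole at 0.010.
- pin_tip (a point): The lower end of the index pin (6 mm thick); z up. 10 mm below the plate's top face when seated, 6 mm above it when fully back.
- seat (a point): Mouth of the pin's seat hole, on the top face of the index plate, 45 mm above the bench; z up.
- brake: The brake block, a grey block 44 x 58 mm, top 62 mm above the bench, fixed on the stand's base at the plate's rim, roughly opposite the bracket. Its origin is on the stand's axis at the bench surface; the block is centred 107 mm from the axis along its own -y. Its angle round the plate changes from run to run.
- brake_bar: The bar of the brake knob, dark steel, 42 mm long (its own x), 14 mm thick (its own y), 32 mm tall, standing on a disc 42 mm across and 8 mm thick on top of the brake block. Origin: centre of its underside, on the knob's vertical axis, 70 mm above the bench (top 102 mm). Grip it from above across its thickness and turn it anticlockwise seen from above.
- brake_turn (a joint): Angle of the brake knob in rad: 0 = brake on (start), growing anticlockwise seen from above to the stop at 1.05 = brake off. Sprung detent between: below 0.525 it is pushed back to 0 (0.1 N m at first, fading to nothing); beyond 0.525 it snaps on towards 1.05, where it stays.
- ring_blank: Bystander: small loose brass ring, 24 mm across, 8 mm tall, lying on the stand's base. Origin: centre of its underside.
- collet: Bystander: small loose steel cylinder, 20 mm across, 22 mm tall, standing on the stand's base. Origin: centre of its underside.
- tin: Bystander: loose flat aluminium tin, 44 mm across, 18 mm tall, on the bench beside the stand. Origin: centre of its underside.
- hammer: Bystander: loose hammer, 240 mm long, lying on the bench at the robot's left. Origin: near the middle of its length, on its axis.
- screwdriver: Bystander: loose screwdriver, 160 mm long, lying on the bench at the robot's right. Origin: near the middle of its length, on its axis.

How it is judged (in metres and radians):
On the way, in this order (a step that is already met when the one before it is completed fails the run):
1. the brake knob has clicked past its detent and rests at its off position (value of joint brake_turn above 0.95 rad), for 0.2 s.
2. the index pin is drawn fully back by the gripper (value of joint index_pin above 0.0135 m and contact force between the fingers and pull_knob above 3 N), for 0.3 s.
At the end, for the whole second after the job is handed in: The brake knob stays past its detent (over 0.95 of 1.05 rad), and the gripper's fingers still hold the pull knob (over 3 N) with the pin at rest, drawn at least 13.5 of its 16 mm, its tip more than 3 mm above the seat hole (all of step 2 and value of joint brake_turn above 0.95 rad and z of pin_tip in the frame of seat above 0.003 m and velocity of joint index_pin between -0.01 and 0.01 m/s); the arm keeps its last pose, push and grip.
It fails at once if the pin is drawn more than 4 mm before the brake has clicked over (value of joint index_pin above 0.004 m and value of joint brake_turn below 0.7 rad).
It fails at once if another thing is pushed about (moved more than 30 mm) (distance of any of ring_blank, collet, tin, hammer, screwdriver from where it was at the start of the episode above 0.03 m).
It also fails if it takes over 38 s, if anything falls off the work surface, if the arm or the gripper's body presses on something with over 40 N, if the wrist force passes 120 N, or if a joint passes its speed limit or range.

## Working session

There is one attempt and no reset: what is moved stays moved. The work goes in short steps, Python scripts to look and compute and a shell command to move; the robot and the scene stay as the last step left them, time stands still between calls to the robot, and variables do not carry over. Pictures are saved under pics/ and viewed, at most 10 in all, crops included, and the job is handed in when it is done.

```bash
mkdir -p pics; cat > h.py <<'E'
import numpy as np, cv2
from workcell import ctrl, cams
def snap(n,f):
    c=cams.read_camera(n); cv2.imwrite(f'pics/{f}.png',c['image'][:,:,::-1]); np.savez(f'pics/{f}.npz',K=c['K'],E=c['extrinsics'])
    return c
def px2w(f,u,v,z):
    d=np.load(f'pics/{f}.npz');K,E=d['K'],d['E']
    r=np.linalg.solve(K,[u,v,1]); r=E[:3,:3]@[r[0],-r[1],-r[2]]
    o=E[:3,3]; return o+r*(z-o[2])/r[2]
def w2px(f,p):
    d=np.load(f'pics/{f}.npz');K,E=d['K'],d['E']
    q=E[:3,:3].T@(np.array(p)-E[:3,3]); q=K@[q[0],-q[1],-q[2]]; return q[:2]/q[2]
E
python3 - <<'E'
from h import *
c=snap('top','t1'); print(c.keys(),c['K'],c['extrinsics'])
snap('scene','s1')
a=cv2.imread('pics/t1.png');
s=ctrl.read_state();print(s)
E
```

```text
dict_keys(['image', 'K', 'extrinsics']) [[387.11606964   0.         257.33372979]
 [  0.         387.11606964 194.206898  ]
 [  0.           0.           1.        ]] [[-2.08823060e-02  9.86455661e-01 -1.62693446e-01  3.88029444e+02]
 [-9.99753680e-01 -1.93798434e-02  1.08166988e-02 -1.81942909e+00]
 [ 7.51722029e-03  1.62879249e-01  9.86617373e-01  1.07487620e+03]
 [ 0.00000000e+00  0.00000000e+00  0.00000000e+00  1.00000000e+00]]
{'time': 0.1, 'joint_positions': array([ 6.46248073e+01,  1.26729269e+01,  8.75184027e+01,  2.07200653e-04,
        7.99109568e+01, -7.22598551e+00]), 'qvel': array([ 0.03765903, -0.09266732, -0.23965022, -0.04730875,  0.09234472,
        0.06135498]), 'effort': array([ 9.14792072e-04, -4.98242998e+01, -3.90547299e+01, -2.33712481e-04,
        5.75785147e-03,  5.37752776e-07]), 'tool_pos': array([194.46090603, 593.40627857, 230.29227054]), 'tool_rot': array([-1.79898552e+02, -1.30682042e-02,  1.61850745e+02]), 'wrist_force': array([ 0.07984281,  0.47496114, -0.11442548]), 'moment': array([-0.01703026,  0.04724448, -0.04164021]), 'gripper_force': 0.0, 'grip_width': 85.61850431347285}
```

View pics/t1.png

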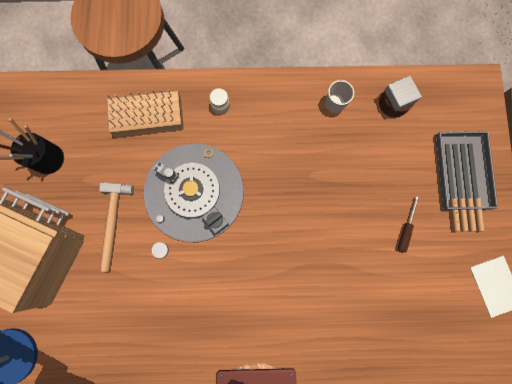

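View pics/s1.png

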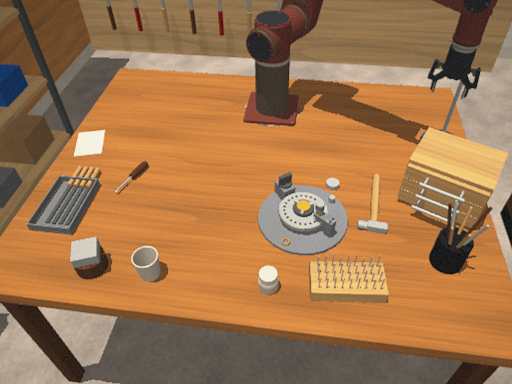

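The top view shows the stand at about (193,193), the pull knob at about (168,173) and the brake knob at about (213,220). I'll enlarge it and convert to world coordinates.

```bash
python3 - <<'E'
from h import *
a=cv2.imread('pics/t1.png')[135:255,130:260]; cv2.imwrite('pics/t1c.png',cv2.resize(a,None,fx=5,fy=5,interpolation=cv2.INTER_CUBIC)[:600])
for n,u,v,z in [('stand',193.5,193,12),('chuck',190.5,188,66),('knob',168,173,114),('bar',213,220,102),('tin',160,250,18),('collet',160,219,34),('ring',208,153,20)]: print(n,px2w('t1',u,v,z).round())
E
```

```text
stand [570. 164.  12.]
chuck [575. 164.  66.]
knob [605. 213. 114.]
bar [485. 100. 102.]
tin [415. 252.  18.]
collet [497. 250.  34.]
ring [682. 123.  20.]
```

View pics/t1c.png

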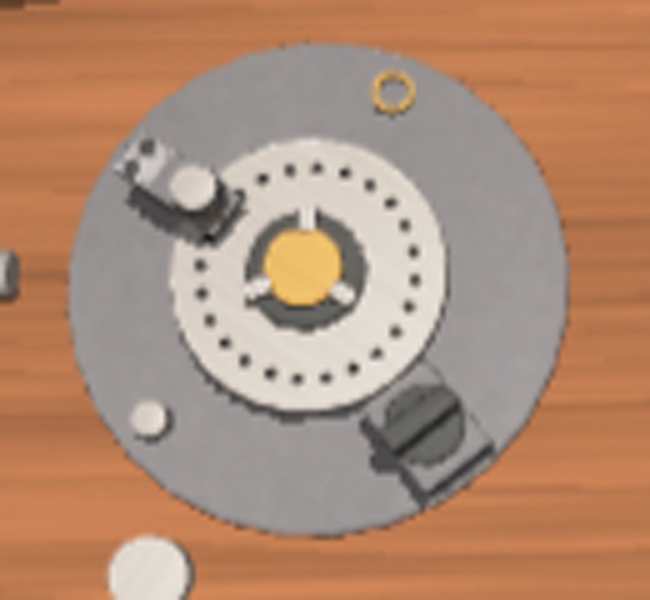

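```bash
python3 -m crank '[[-1,0.02,-0.05,0.01,0],[-1,0.02,-0.05,0.01,0],[-1,0.03,-0.05,0,0],[-1,0.03,-0.05,0,-6],[-1,0.03,-0.05,0,-6],[-1,0.03,-0.05,0,-6],[-1,0.03,-0.05,0,-6],[-1,0.03,-0.05,0,-6],[-1,0.03,-0.05,0,-6],[-1,0.04,-0.05,0,0],[-1,0,0,0,0],[-1,0,0,0,0]]' 20
python3 - <<'E'
from h import *
snap('wrist','w1'); s=ctrl.read_state();print(s['tool_pos'],s['tool_rot'])
E
```

```text
time: 1.6
tool_pos: [483.2, 95.1, 250.7]
tool_rot: [-179.9, -0.1, 125.8]
wrist_force: [0.9, 0.2, 0.4]
grip_width: 85.2
gripper_force: 0.0
[483.04062867  95.69110393 250.82983368] [-1.79955290e+02 -5.64502644e-02  1.25872149e+02]
```

View pics/w1.png

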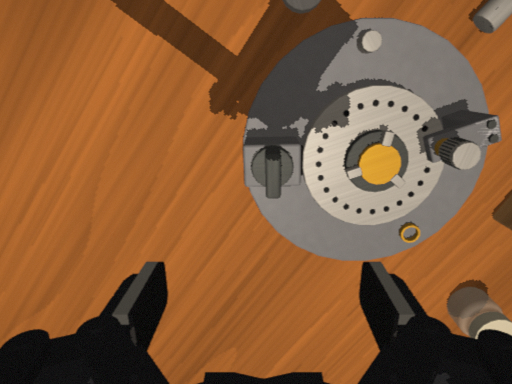

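The wrist view shows the brake bar near (273,172), running almost vertically in the image, and the pull knob near (462,153). I'll enlarge both.

```bash
python3 - <<'E'
from h import *
a=cv2.imread('pics/w1.png'); f=lambda x,y:cv2.resize(a[y:y+80,x:x+80],None,fx=5,fy=5,interpolation=cv2.INTER_CUBIC)
cv2.imwrite('pics/w1c.png',np.hstack([f(235,130),f(425,110)]))
E
```

```text
(no output)
```

View pics/w1c.png

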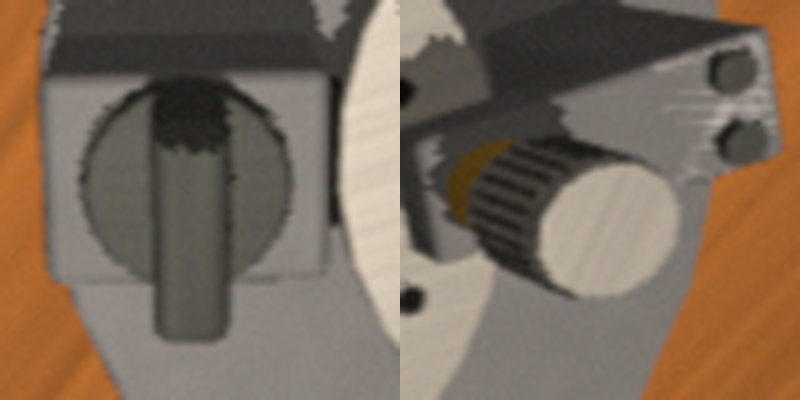

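```bash
python3 - <<'E'
from h import *
p=lambda u,v,z:px2w('w1',u,v,z)
d=p(272.6,166.4,78);n=p(273.4,198,102);n2=p(273.4,160,102);k=p(467,155.6,114);c=p(380,164,66)
print('disc',d,'near',n,'knob',k,'chuck',c)
print('bar dir',np.degrees(np.arctan2(*(n-n2)[1::-1])),'len disc-near',np.linalg.norm((n-d)[:2]))
print(np.linalg.norm((k-c)[:2]),np.linalg.norm((d-c)[:2]))
u=(k-c)[:2];u/=np.linalg.norm(u);print('knob dir deg',np.degrees(np.arctan2(u[1],u[0])), 'brake dir', np.degrees(np.arctan2(*(d-c)[1::-1])))
print('wrist w', p(265.5,185,102),p(281,185,102))
print('t1 knob',px2w('t1',169,172.4,114),'disc',px2w('t1',215,220,78))
E
```

```text
disc [487.59606072 103.61924535  78.        ] near [501.55028739  84.80458725 102.        ] knob [607.52564768 212.71640185 114.        ] chuck [574.12973087 165.24086003  66.        ]
bar dir -53.665503124658755 len disc-near 23.424598212027075
58.044933721124664 106.23229012434042
knob dir deg 54.87613798504989 brake dir -144.54489785514602
wrist w [488.48144376  90.6235376  102.        ] [499.75059934  98.74680148 102.        ]
t1 knob [606.89260502 210.36316431 114.        ] disc [487.13934575  97.84334224  78.        ]
```

```bash
python3 -m crank '[[-1,0.006,0.007,-0.04,0],[-1,0,0,-0.04,0],[-1,0,0,-0.04,0],[-1,0,0,-0.03,0],[-1,0,0,-0.02,0],[-1,0,0,0,0],[1,0,0,0,0],[1,0,0,0,0],[1,0,0,0,0],[1,0,0,0,0],[1,0,0,0,0],[1,0,0,0,0]]' 40
python3 - <<'E'
from h import *
snap('wrist','w2')
E
```

```text
time: 3.15
tool_pos: [489.4, 101.5, 82.0]
tool_rot: [-179.9, 0.0, 125.9]
wrist_force: [-4.8, -2.3, 7.4]
grip_width: 13.5
gripper_force: 39.9
```

View pics/w2.png

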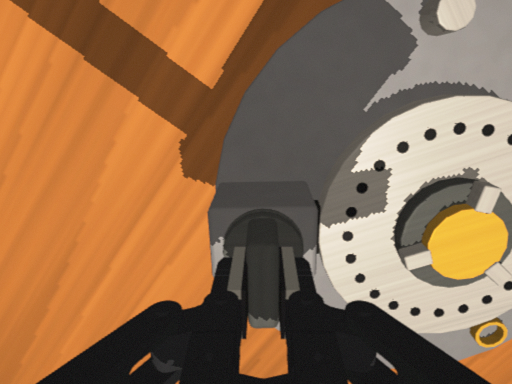

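The fingers hold the bar at (265,270), with a 13.5 mm opening that matches its 14 mm thickness. Next I turn it anticlockwise.

```bash
python3 -m crank '[[1,0,0,0,5],[1,0,0,0,5],[1,0,0,0,5],[1,0,0,0,5],[1,0,0,0,5],[1,0,0,0,5],[1,0,0,0,5],[1,0,0,0,5],[1,0,0,0,5],[1,0,0,0,5],[1,0,0,0,5],[1,0,0,0,5],[1,0,0,0,0],[1,0,0,0,0]]'; python3 -c "
from h import *
print(ctrl.read_state()['moment'])"
```

```text
time: 4.95
tool_pos: [488.8, 100.5, 82.0]
tool_rot: [-179.9, -0.2, -174.1]
wrist_force: [-5.8, -6.9, 9.5]
grip_width: 13.0
gripper_force: 39.4
[-1.05413909  1.24751323  0.13001989]
```

```bash
python3 -m crank '[[-1,0,0,0,0],[-1,0,0,0,0],[-1,0,0,0,0],[-1,0,0,0.03,0],[-1,0,0,0.05,0],[-1,0,0,0.05,0],[-1,0.02,0.02,0,-8],[-1,0.035,0.035,0,-8],[-1,0.035,0.035,0,-8],[-1,0.01,0.01,0,0],[-1,0,0,0,0],[-1,0,0,0,0]]'
python3 - <<'E'
from h import *
a=snap('wrist','w3')['image']
E
```

```text
time: 6.45
tool_pos: [589.0, 201.3, 211.1]
tool_rot: [-180.0, -0.0, 161.9]
wrist_force: [0.5, 0.1, 0.1]
grip_width: 85.3
gripper_force: 0.0
```

View pics/w3.png

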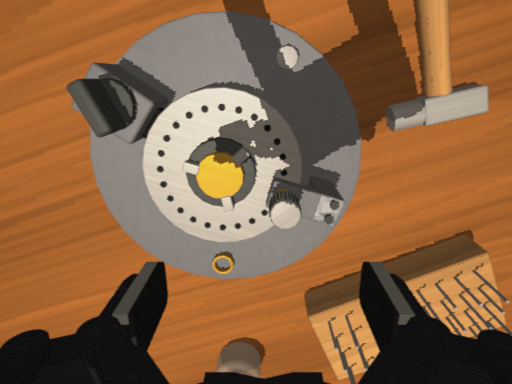

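```bash
python3 - <<'E'
from h import *
a=cv2.imread('pics/w3.png'); f=lambda x,y:cv2.resize(a[y:y+80,x:x+80],None,fx=5,fy=5,interpolation=cv2.INTER_CUBIC)
cv2.imwrite('pics/w3c.png',np.hstack([f(60,60),f(250,165)]))
# predicted bar top corners for off / on
c=np.array([488.5,102])
for ang in (6.3,-53.7):
    t=np.radians(ang);x=np.array([np.cos(t),np.sin(t)]);y=np.array([-x[1],x[0]])
    print(ang,[w2px('w3',[*(c+21*i*x+7*j*y),102]).round() for i,j in((1,1),(1,-1),(-1,-1),(-1,1))])
E
```

```text
6.3 [array([113., 130.]), array([ 97., 138.]), array([63., 83.]), array([80., 74.])]
-53.7 [array([ 84., 136.]), array([ 67., 125.]), array([93., 76.]), array([111.,  88.])]
```

View pics/w3c.png

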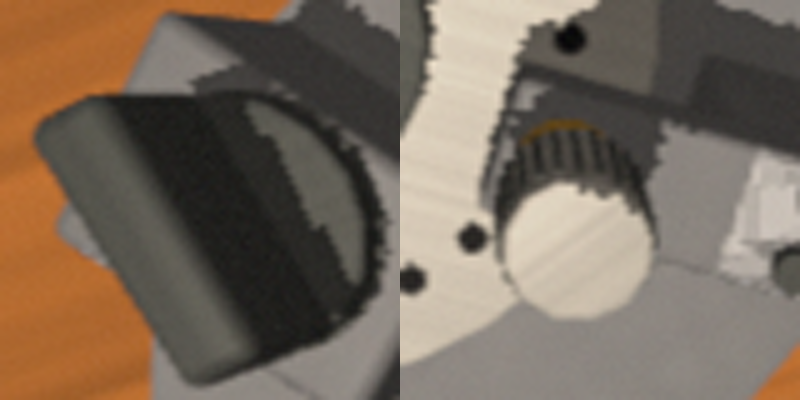

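The bar's corners, at about (67,87) and (111,131), match the "off" prediction to within about 4 px. Knob top centre is at (285.4,215).

```bash
python3 -c "
from h import *
print(px2w('w3',285.4,215,114))
b=[px2w('w3',*p,102)[:2] for p in((67,87),(100,137),(78,79),(111,131))]
for i in(0,2): d=b[i+1]-b[i];print(np.degrees(np.arctan2(d[1],d[0])))"
```

```text
[607.76572601 212.80760921 114.        ]
8.644301097692313
8.126918589673416
```

```bash
python3 -m crank '[[-1,0.019,0.0115,0,0],[-1,0,0,-0.04,0],[-1,0,0,-0.04,0],[-1,0,0,-0.03,0],[-1,0,0,-0.015,0],[-1,0,0,0,0],[1,0,0,0,0],[1,0,0,0,0],[1,0,0,0,0],[1,0,0,0,0],[1,0,0,0,0],[1,0,0,0,0]]' 80
```

```text
time: 8.0
tool_pos: [608.9, 212.5, 87.6]
tool_rot: [-179.9, 0.0, 161.9]
wrist_force: [-2.9, -5.1, 7.1]
grip_width: 21.7
gripper_force: 78.1
```

```bash
python3 -m crank '[[1,0,0,0.003,0],[1,0,0,0.003,0],[1,0,0,0.003,0],[1,0,0,0.003,0],[1,0,0,0.003,0],[1,0,0,0,0],[1,0,0,0,0]]'
```

```text
time: 8.88
tool_pos: [608.7, 212.5, 99.2]
tool_rot: [-179.9, 0.0, 161.8]
wrist_force: [5.4, -3.0, -11.7]
grip_width: 21.2
gripper_force: 78.8
```

```bash
python3 -m crank '[[1,0,0,0.002,0],[1,0,0,0.002,0],[1,0,0,0,0],[1,0,0,0,0]]'; python3 -m crank '[[1,0,0,0.002,0],[1,0,0,0,0],[1,0,0,0,0]]'
```

```text
time: 9.38
tool_pos: [608.7, 212.5, 103.0]
tool_rot: [-179.9, 0.0, 161.8]
wrist_force: [7.0, -2.6, -12.3]
grip_width: 21.5
gripper_force: 78.8
time: 9.75
tool_pos: [608.7, 212.5, 103.8]
tool_rot: [-179.9, -0.0, 161.8]
wrist_force: [10.0, -2.1, -18.5]
grip_width: 21.9
gripper_force: 79.8
```

The force rose from 12 to 18.5 N after 16.2 mm of travel, so the pin is on its stop. I'll let it settle and take one check picture.

```bash
python3 -m crank '[[1,0,0,0,0],[1,0,0,0,0],[1,0,0,0,0],[1,0,0,0,0]]'; python3 - <<'E'
from h import *
a=snap('scene','s2')['image']
cv2.imwrite('pics/s2c.png',cv2.resize(a[130:250,240:380,::-1],None,fx=5,fy=5,interpolation=cv2.INTER_CUBIC))
E
```

```text
time: 10.25
tool_pos: [608.7, 212.5, 103.8]
tool_rot: [-179.9, -0.0, 161.8]
wrist_force: [10.5, -1.7, -18.4]
grip_width: 21.3
gripper_force: 79.8
```

View pics/s2c.png

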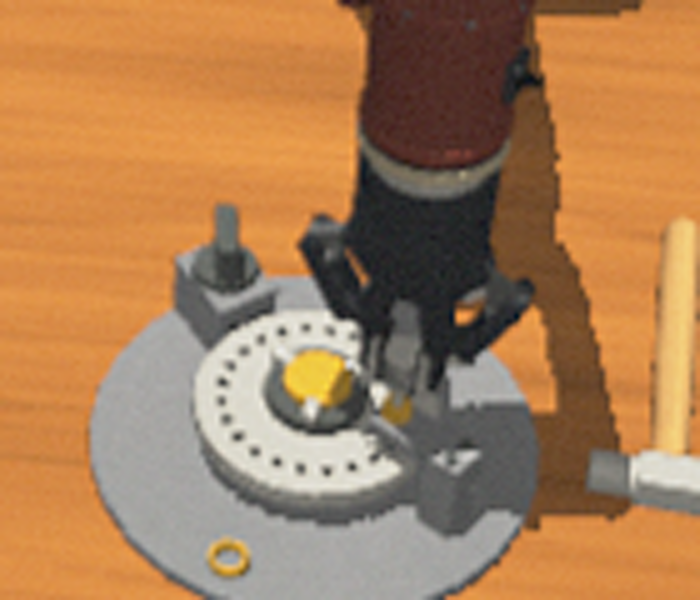

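The fingers hold the knob at about (400,350), raised clear of the brass bush at (397,410). The brake bar at (228,240) is still in its turned position and nothing else has moved, so I'll hand it in.

```bash
python3 -c "
from workcell import ctrl
print(ctrl.finish_job())"
```

```text
the job is handed in; nothing more can be done
None
```

Job handed in at about 10 s: the brake bar measured about 62° round in its off position, and the gripper is holding the index pin against its stop, drawn about 16 mm with an 80 N grip; no verdict came back.

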